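# Clamp a turned pin in a capstan bench press

## Task

Take the turned pin from its wooden rest and lay it in the two V-blocks of the green bench press. Then advance the ram by pushing the star wheel round, spoke after spoke, until the pin is home against the end stop and firmly nipped there; feel for it and do not force it. Move the ram only by its wheel, leave the other things on the bench where they are, and let go of everything.

Things in the scene. Friction and masses are not known exactly. Their poses are not given: they have to be found in the camera images.
- press: Green bench press, fixed, base plate 130 x 400 x 20 mm; origin at the centre of its underside, z up; its y axis is the pressing direction (ram towards end stop). A gear housing 74 x 90 mm, top at 150 mm, stands at y = -120 mm; the ram runs through it along y at height 75 mm.
- cradle (a point): Centre of the V-block cradle: where the centre of the pin lies when laid in it, 75 mm above the bench, at x = 0, y = +90 mm in the press frame; axes as the press. Two steel 90-degree V-blocks, each 14 mm thick along y, 50 mm wide and with tops level with the pin's axis, stand 34 mm before and behind this point; between them it is free for fingers down to the base plate (20 mm above the bench). A pin laid here has 6 to 18 mm to slide to the stop.
- pin: Loose turned steel pin, about 0.5 kg: 28 mm diameter, 100 mm long, with a 20 mm diameter spigot 8 mm long at each end (116 mm overall). Origin at its centre, y along its axis; both ends alike. It starts lying in two wooden V-blocks like the press's (34 mm either side of its centre), its axis 45 mm above the bench; below its middle is a 12 mm thick board.
- end_stop: Fixed dark steel end stop at the +y end of the press; origin on its striking face at the height of the pin's axis; the face looks to the press's -y. Block 36 to 50 mm wide, 20 mm thick, top 20 mm above the origin.
- ram: Sliding square steel bar 24 x 24 mm with a rack on top and an 18 mm round nose; origin at the tip of the domed nose, on the axis line of the cradle; it moves along the press's y. It is geared to the wheel, 30 mm per radian, is held only by friction (about 3.5 N at the ram) and stays where it is left. 10 to 25 N of push on the pin is a firm nip; above 40 N the pin is marked.
- wheel_hub (a point): Centre of the star wheel, on the robot's side of the press at x = -85, y = -120 mm in the press frame, 117 mm above the bench. The wheel stands upright, its axle along the press's x. Five steel spokes, 10 mm thick, end in black balls of 22 mm diameter whose centres are 100 mm from the axle. Above a height of 150 mm nothing but spokes is near.
- star_wheel (a joint): Wheel angle, rad. At 0 one spoke stands straight up, the others every 72 degrees. It grows as the wheel's top moves towards the press's -y (away from the end stop); the ram then advances to the stop. Range -0.16 to 3.93; friction 0.1 N m. A push F at height h over the axle gives the ram F h / 0.03 less friction. A spoke leaning over 40 degrees back against a level push wedges.
- carton: Bystander: open cardboard carton 90 x 160 x 70 mm, origin at the centre of its underside.
- oil_jar: Bystander: amber glass jar, 64 mm diameter, 110 mm high, origin at the centre of its underside.
- spanner: Bystander: steel spanner 170 mm long lying on the bench, x along its length, origin at the centre of its underside.

How it is judged:
On the way, in this order (a step that is already met when the one before it is completed fails the run):
1. the pin lies in the press's V-blocks, let go, the ram not yet touching it (x of pin in the frame of cradle between -0.004 and 0.004 m and z of pin in the frame of cradle between -0.004 and 0.004 m and y of pin in the frame of cradle between -0.02 and 0.025 m and angle between the y axis of pin and the y axis of press, either way round below 0.06 rad and contact force between each of the fingers, ram and pin below 0.2 N), for 0.2 s.
2. the ram nips the pin against the end stop with at least 8 N (contact force between ram and pin above 8 N and contact force between pin and end_stop above 5 N), for 0.2 s.
At the end, for the whole second after the job is handed in: The pin lies in the V-blocks (within 4 mm sideways and in height, 0.06 rad in direction), its end within 2 mm of the end stop, the ram's nose within 2 mm of its other end, all at rest (x of pin in the frame of cradle between -0.004 and 0.004 m and z of pin in the frame of cradle between -0.004 and 0.004 m and angle between the y axis of pin and the y axis of press, either way round below 0.06 rad and y of pin in the frame of end_stop above -0.06 m and y of pin in the frame of ram below 0.06 m and linear speed of each of pin, ram below 0.01 m/s); the robot touches nothing.
It fails at once if the ram pushes the pin with more than 40 N (contact force between ram and pin above 40 N).
It fails at once if the robot pushes the ram itself (contact force between any of the arm, the fingers and ram above 2 N).
It fails at once if a bystander is moved by more than 30 mm (distance of any of carton, oil_jar, spanner from where it was at the start of the episode above 0.03 m).
It also fails if it takes over 72 s, if anything falls off the work surface, if the arm or the gripper's body presses on something with over 40 N, if the wrist force passes 120 N, or if a joint passes its speed limit or range.

## Robot

A 7-joint arm with a two-finger parallel gripper is mounted at the origin on the work surface. World frame = base frame: x ahead of the robot, y to its left, z up, the work surface at z = 0. Lengths are in m, angles in rad, forces in N, time in s.
With the tool pointing down it reaches from about 0.375 to 0.925 m from the base axis. Payload 3.1 kg.
Tool frame: the origin (TCP) lies between the finger pads; the fingertips stand 19 mm ahead of it and the grasp point (between the pads) is the TCP (arm.nose_length is the z of the fingertips in the tool frame, in m); z points along the fingers, y is the line along which they close (so a half turn about z gives the same grasp; the last joint's range is limited). The gripper opens to 85 mm and grips with 20 to 120 N. Pads are 22 mm wide; open, the fingers measure 114 mm over their backs; the gripper's body (76 mm by 85 mm) begins 54 mm behind the grasp point. The pads swing forward as they close: fully open they stand 13 mm farther back than shut.
Start: joints at [1.112, 0.383, 0.044, 1.598, -0.018, 1.161, -0.05], TCP at [0.229, -0.608, 0.25] pointing down, gripper open.
Joint ranges: [-2.61, 2.61], [-0.41, 2.15], [-1.48, 1.57], [0, 2.5], [-1.57, 4.71], [0.05, 1.97], [-2.85, 2.85]. Speed limits (rad/s): [2.79, 2.79, 3.14, 3.14, 3.14, 3.14, 3.14].

## Interface

Orientations are given as a unit quaternion [w, x, y, z].
In Python, from plant import monitor, capture, arm, spotter gives the robot as it stands. The module is installed in compiled form; this text tells all that it offers.
- The arm moves only by the tool send_rows, never from a script. Its argument "moves" is a list of rows, each a list of 7 numbers: the shift along the tool's x, y, z as a fraction of full scale, then the turn, a rotation vector about the tool's x, y, z as a fraction of full scale, then the closure, from -1 (fully open) to 1 (shut). A call has 1 to 8 rows; each row is the pose to reach, as a shift and turn from the pose commanded when the call began, along the tool's axes at that moment; what a row does not reach only later rows make up. Full scale, the value 1, is 15 cm for a shift and 60 degrees for a turn. A row lasts 1/8 s, in which the tool goes at most 62.5 mm and 10.7 degrees, less where a joint would pass 70% of its speed; a pose out of reach is approached as far as the arm can. A call with a number of a shift or a turn outside -1 to 1 is refused whole. A call with a gripper value outside its range is refused whole. The fingers move at their own pace and stop on an object; "force" is the grip in N (left out, the last holds). Time passes only in rows, so rows that repeat a pose let the fingers close. It gives the time, the measured TCP pose, the force, the opening and the grip force at its end, in the units of the state.
- monitor.sense(): the state, without advancing time (a new reading comes with each control period).
- capture(name): name is "scene" or "top" or "wrist"; returns a dict with "pixels" (384x512x3 uint8, red, green, blue), "fovy" (degrees; the focal length in pixels is half the picture's height over the tangent of half this angle, whatever the lens; pixels are square), "cx", "cy" (the principal point, pixels), "R" (3x3) and "t" (3): a world point X has camera coordinates R X + t; the wrist camera has in their place "mount" (4x4, takes a point from camera to tool coordinates, whose origin is the TCP and whose axes are the flange's). Camera axes: x right, y down, z forward; pixel columns grow to the right and rows downward; lengths in m; the calibration is good to about 2 mm. A picture is of the moment at which its call begins: read the wrist's pose just before it. There is no depth.
- arm.sign_off(): hands the job in; it is judged then, once.
Trained networks look in a picture, given as the dict that the camera call returned (one of the last four; its "shot" number tells which), for a name from the list of things; names that differ only in an ending like _2 or _b are one class to them, and where a whole thing is asked for, a point or a joint stands for the part that bears it (a point fixed in the world has none). Each returns a list of dicts, best first, with "conf" (0 to 1); they miss things now and then, are a little off and sometimes report something else, mostly with a low value. They report only what shows in the picture. A call takes as long as a camera call.
- spotter.search_frame(target, picture): "at" ([x, y, z] in m, in world coordinates, good to about 4 mm: the middle of the surface that is visible of it).
- spotter.landmark_of(target, picture): "at" ([x, y, z] in m, in world coordinates, good to about 4 mm: a listed point, or the origin of a listed thing).
The state is a dict: "time": time; "joint_pos": joint angles; "joint_vel": joint speeds; "effort": joint torques, N m; "eef_pos": TCP position; "orientation": TCP orientation; "wrist_force": force on the tool from outside, world axes, zero at the start; "ft_torque": the same for the moment, N m; "gripper_width": opening from 0.0 (shut) to 1.0 (fully open); "finger_force": force on a finger pad.
Only numpy, scipy, OpenCV 4.12 (cv2) and the standard library are available. Lean on these libraries where they do the work, as an engineer would, in place of code of your own. Each camera call takes 0.05 s, during which the arm holds its last target. There are 200 camera calls.

## Working session

There is one attempt and no reset: what is moved stays moved. The work goes in short steps, Python scripts to look and compute and a tool call to move; the robot and the scene stay as the last step left them, time stands still between calls to the robot, and variables do not carry over. Pictures are saved under pics/ and viewed, at most 10 in all, crops included, and the job is handed in when it is done.

Besides the shell and the picture viewer there is one more tool, called after "Emit:" as name(argument=value, ...), one argument or row to a line, values as JSON. send_rows: Moves the arm, as the interface text tells. Shift numbers are shares of 15 cm and turn numbers shares of 60 degrees, none past 1 either way. Its arguments: {"type":"object","properties":{"moves":{"type":"array"},"force":{"type":"number"}},"required":["moves"]}

```bash
mkdir -p pics
cat > h.py <<'E'
import numpy as np, cv2
from plant import monitor, capture, arm, spotter
from scipy.spatial.transform import Rotation as Ro
def st():
    s=monitor.sense(); q=s["orientation"]
    return s, np.array(s["eef_pos"]), Ro.from_quat([q[1],q[2],q[3],q[0]])
def proj(p,X):
    c=np.array(p["R"])@np.array(X)+p["t"]; f=192/np.tan(np.radians(p["fovy"])/2)
    return c[:2]/c[2]*f+[p["cx"],p["cy"]]
E
python3 - <<'E'
from h import *
np.set_printoptions(precision=4,suppress=True)
s,p,R=st(); print(s["time"],p,R.as_matrix().tolist())
for n in ["scene","top"]:
    c=capture(n); cv2.imwrite(f"pics/{n}0.png",c["pixels"][:,:,::-1])
    for t in ["press","pin","cradle","end_stop","ram","wheel_hub","carton","oil_jar","spanner","star_wheel"]:
        for k,f in (("lm",spotter.landmark_of),("sf",spotter.search_frame)):
            try: r=f(t,c)
            except Exception as e: print(n,t,k,e); continue
            print(n,t,k,[(np.round(d["at"],3).tolist(),round(d["conf"],2)) for d in r[:2]])
print(monitor.sense()["time"])
E
```

```text
0.0 [ 0.2291 -0.6073  0.2489] [[0.9355967007952081, 0.3530688937103146, -0.001081552262677964], [0.3530705204619303, -0.9355934907034801, 0.002455144398868666], [-0.00014505814000948805, -0.0026788892198478446, -0.9999964012488666]]
scene press lm [([0.576, 0.012, 0.004], 0.73)]
scene press sf [([0.598, -0.04, 0.022], 0.85), ([0.536, -0.45, 0.011], 0.7)]
scene pin lm [([0.508, 0.356, 0.043], 0.64)]
scene pin sf [([0.513, 0.356, 0.055], 0.56), ([0.736, 0.052, 0.03], 0.41)]
scene cradle lm [([0.58, 0.106, 0.076], 0.61), ([0.508, 0.355, 0.043], 0.53)]
scene cradle sf [([0.601, -0.041, 0.02], 0.79)]
scene end_stop lm [([0.58, 0.171, 0.07], 0.55)]
scene end_stop sf [([0.6, 0.179, 0.066], 0.74), ([0.536, -0.449, 0.009], 0.62)]
scene ram lm [([0.576, -0.019, 0.073], 0.97)]
scene ram sf [([0.583, -0.191, 0.086], 0.73)]
scene wheel_hub lm []
scene wheel_hub sf [([0.598, -0.04, 0.02], 0.98)]
scene carton lm [([0.754, 0.052, 0.0], 0.75), ([0.58, 0.104, 0.076], 0.46)]
scene carton sf [([0.738, 0.053, 0.029], 0.75), ([0.539, -0.447, 0.008], 0.29)]
scene oil_jar lm [([0.657, 0.353, -0.002], 0.87)]
[... 680 characters left out ...]
0.07], 0.57)]
top ram lm [([0.576, -0.022, 0.077], 0.68), ([0.518, -0.453, -0.005], 0.59)]
top ram sf [([0.576, -0.196, 0.089], 0.6), ([0.58, 0.174, 0.071], 0.36)]
top wheel_hub lm [([0.488, -0.106, 0.115], 0.63)]
top wheel_hub sf [([0.563, -0.024, 0.016], 0.57)]
top carton lm [([0.752, 0.052, -0.002], 0.91)]
top carton sf [([0.76, 0.056, 0.005], 0.72)]
top oil_jar lm [([0.659, 0.358, -0.001], 0.65)]
top oil_jar sf [([0.658, 0.344, 0.107], 0.56)]
top spanner lm [([0.522, -0.452, -0.004], 0.7)]
top spanner sf [([0.529, -0.453, 0.001], 0.81)]
top star_wheel lm it knows: carton, cradle, end_stop, oil_jar, pin, press, ram, spanner, wheel_hub
top star_wheel sf [([0.489, -0.112, 0.138], 0.71)]
2.0
```

View pics/top0.png

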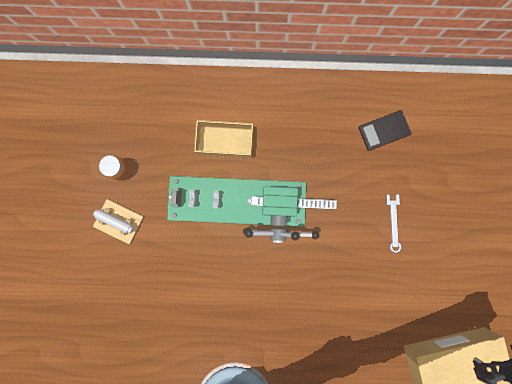

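View pics/scene0.png

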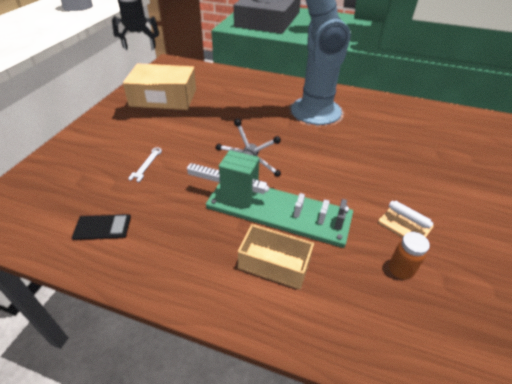

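The top view shows the press along world y, with its base spanning pixels (168..307, 177..225). The pin rests at about (115,220), tilted roughly 24° from the press axis. In the scene view all the networks' positions look plausible. I'll travel above the pin next.

Emit:
send_rows(
  moves=[
    [0.3,-0.4,-0.3,0,0,0,-1],
    [0.6,-0.8,-0.4,0,0,0,-1],
    [0.66,-0.9,-0.4,0,0,0,-1],
  ],
  force=40,
)

```text
time: 2.38
eef_pos: [0.2757, -0.4454, 0.3116]
orientation: [0.001, 0.984, 0.18, 0.001]
wrist_force: [1.1, 0.2, 0.6]
gripper_width: 0.997
finger_force: 0.0
```

Emit:
send_rows(
  moves=[
    [0.3,-0.4,0,0,0,0,-1],
    [0.6,-0.8,0,0,0,0,-1],
    [0.66,-0.9,0,0,0,0,-1],
  ],
)

```text
time: 2.75
eef_pos: [0.3203, -0.2826, 0.3106]
orientation: [0.0, 0.983, 0.181, 0.0]
wrist_force: [0.4, -0.5, 0.7]
gripper_width: 0.997
finger_force: 0.0
```

Emit:
send_rows(
  moves=[
    [0.3,-0.4,0,0,0,0,-1],
    [0.6,-0.8,0,0,0,0,-1],
    [0.66,-0.9,0,0,0,0,-1],
  ],
)

```text
time: 3.12
eef_pos: [0.365, -0.1215, 0.3107]
orientation: [0.001, 0.983, 0.181, 0.001]
wrist_force: [0.1, -1.0, -0.1]
gripper_width: 1.0
finger_force: 0.0
```

Emit:
send_rows(
  moves=[
    [0.3,-0.4,0,0,0,0,-1],
    [0.6,-0.8,0,0,0,0,-1],
    [0.67,-0.88,0,0,0,0,-1],
  ],
)

```text
time: 3.5
eef_pos: [0.4121, 0.0379, 0.3109]
orientation: [0.0, 0.983, 0.181, 0.001]
wrist_force: [-0.3, -0.2, -0.9]
gripper_width: 1.001
finger_force: 0.0
```

Emit:
send_rows(
  moves=[
    [0.3,-0.4,0,0,0,0,-1],
    [0.6,-0.8,0,0,0,0,-1],
    [0.67,-0.88,0,0,0,0,-1],
  ],
)

```text
time: 3.88
eef_pos: [0.4593, 0.197, 0.311]
orientation: [-0.001, 0.984, 0.181, 0.001]
wrist_force: [1.5, -0.4, -0.0]
gripper_width: 1.004
finger_force: 0.0
```

Emit:
send_rows(
  moves=[
    [0.3,-0.4,0.1,0,0,-0.17,-1],
    [0.6,-0.8,0.3,0,0,-0.34,-1],
    [0.67,-0.88,0.5,0,0,-0.51,-1],
    [0.67,-0.88,0.6,0,0,-0.68,-1],
    [0.67,-0.88,0.6,0,0,-0.75,-1],
    [0.67,-0.88,0.6,0,0,-0.75,-1],
  ],
)

```text
time: 4.62
eef_pos: [0.5067, 0.3525, 0.2197]
orientation: [-0.0, 0.841, 0.542, -0.0]
wrist_force: [0.3, 0.3, -0.2]
gripper_width: 1.001
finger_force: 0.0
```

```bash
cat >> h.py <<'E'
np.set_printoptions(precision=4,suppress=True)
def wrist():
    s,p,R=st(); c=capture("wrist"); M=np.array(c["mount"])
    T=np.eye(4); T[:3,:3]=R.as_matrix(); T[:3,3]=p
    W=T@M; c["Rw"]=W[:3,:3]; c["o"]=W[:3,3]
    return c
def ray(c,uv,z):
    if "Rw" in c: Rw,o=c["Rw"],c["o"]
    else: Rw=np.array(c["R"]).T; o=-Rw@np.array(c["t"])
    f=192/np.tan(np.radians(c["fovy"])/2)
    d=Rw@np.array([(uv[0]-c["cx"])/f,(uv[1]-c["cy"])/f,1]); return o+d*(z-o[2])/d[2]
E
python3 - <<'E'
from h import *
s,p,R=st(); print(s["time"],p,R.as_matrix().tolist(),s["joint_pos"])
c=wrist(); cv2.imwrite("pics/w1.png",c["pixels"][:,:,::-1])
for f in (spotter.landmark_of,spotter.search_frame): print([(np.round(d["at"],4),d["conf"]) for d in f("pin",c)])
import pickle; pickle.dump({k:c[k] for k in("Rw","o","fovy","cx","cy","pixels")},open("w1.pkl","wb"))
t=capture("top"); pickle.dump(dict(t),open("top.pkl","wb"))
E
```

```text
4.625 [0.5067 0.3525 0.2197] [[0.41302589818554525, 0.9107186864144956, -0.001040020903345631], [0.9107191756931186, -0.4130261286749538, -7.525107104121829e-06], [-0.0004364090631068684, -0.000944058915677923, -0.9999994591498006]] [ 0.0654  0.5398 -0.9754  1.6723  0.4757  1.1884 -1.453 ]
[(array([0.5058, 0.3551, 0.0438]), 0.92)]
[(array([0.5076, 0.3642, 0.0557]), 0.55)]
```

View pics/w1.png

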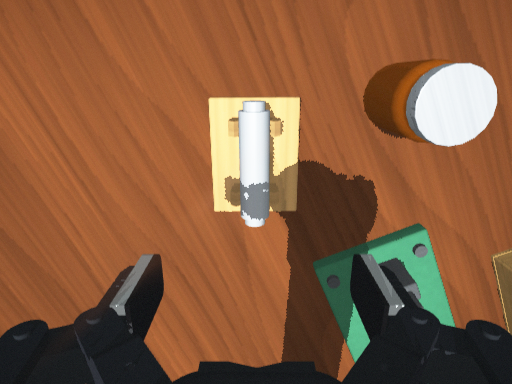

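The wrist view shows the pin upright in the image, from about (255,101) to (254,225), so it is nearly parallel to the tool's x axis. The oil jar is to its right.

Run:
```python
from h import *
import pickle
c=pickle.load(open("w1.pkl","rb"))
a=ray(c,(255,101),.052);b=ray(c,(254.5,226),.052);print(a,b,np.hypot(*(a-b)[:2]),(a+b)/2,np.degrees(np.arctan2(*(a-b)[[1,0]])))
a=ray(c,(241,150),.045);b=ray(c,(268.5,150),.045);print("width",np.linalg.norm(a-b))
m=np.array([.506,.3555,.045]); s,p,R=st(); print("tool delta",R.inv().apply(m-p)/.15, "tool x deg",np.degrees(np.arctan2(R.as_matrix()[1,0],R.as_matrix()[0,0])))
# press edges in top picture by green mask
t=pickle.load(open("top.pkl","rb")); h=cv2.cvtColor(t["pixels"],cv2.COLOR_RGB2HSV)
k=((h[...,0]>60)&(h[...,0]<90)&(h[...,1]>90)).astype(np.uint8); k[:,:165]=0
n,l,sd,_=cv2.connectedComponentsWithStats(k); i=1+np.argmax(sd[1:,4]); ys,xs=np.nonzero(l==i)
def edge(lo,hi,fn):
    P=np.array([[x,fn(ys[xs==x])] for x in range(lo,hi)],float); q=np.polyfit(P[:,0],P[:,1],1)
    for _ in range(3):
        r=P[:,1]-np.polyval(q,P[:,0]); P=P[abs(r)<1.2]; q=np.polyfit(P[:,0],P[:,1],1)
    return [(u,np.polyval(q,u)) for u in (180,300)]
for nm,e,z in(("far",edge(175,258,np.min),.02),("near",edge(175,240,np.max),.02)):
    A,B=[ray(t,x,z) for x in e]; d=A-B; print(nm,e,A,B,"yaw deg of press y",np.degrees(np.arctan2(d[1],d[0])))
```

```text
[0.531  0.4098 0.052 ] [0.4819 0.3036 0.052 ] 0.117019761663841 [0.5064 0.3567 0.052 ] 65.22787122147619
width 0.025162953784383067
tool delta [ 0.015  -0.0158  1.1728] tool x deg 65.59767656217376Traceback (most recent call last):
  File "<stdin>", line 16, in <module>
  File "<stdin>", line 12, in edge
    return _wrapreduction(a, np.minimum, 'min', axis, None, out,
                          keepdims=keepdims, initial=initial, where=where)
    return ufunc.reduce(obj, axis, dtype, out, **passkwargs)
           ~~~~~~~~~~~~^^^^^^^^^^^^^^^^^^^^^^^^^^^^^^^^^^^^^
ValueError: zero-size array to reduction operation minimum which has no identity
```

Emit:
send_rows(
  moves=[
    [0.02,-0.02,0.4,0,0,0,-1],
    [0.02,-0.02,0.7,0,0,0,-1],
    [0.02,-0.02,0.7,0,0,0,-1],
  ],
)

```text
time: 5.2
eef_pos: [0.5031, 0.3537, 0.1118]
orientation: [0.001, 0.84, 0.542, -0.004]
wrist_force: [0.6, 0.1, 0.1]
gripper_width: 0.997
finger_force: 0.0
```

Emit:
send_rows(
  moves=[
    [0,0,0.25,0,0,0,-1],
    [0,0,0.46,0,0,0,-1],
    [0,0,0.46,0,0,0,-0.2],
    [0,0,0.46,0,0,0,1],
    [0,0,0.46,0,0,0,1],
    [0,0,0.46,0,0,0,1],
    [0,0,0.46,0,0,0,1],
    [0,0,0.46,0,0,0,1],
  ],
  force=50,
)

```text
time: 6.2
eef_pos: [0.5065, 0.3578, 0.0489]
orientation: [0.0, 0.84, 0.542, 0.002]
wrist_force: [-0.3, -0.4, 6.7]
gripper_width: 0.308
finger_force: 48.9
```

Emit:
send_rows(
  moves=[
    [0,0,0,0,0,0,1],
    [0,0,0,0,0,0,1],
    [0,0,0,0,0,0,1],
    [0,0,0,0,0,0,1],
  ],
)

```text
time: 6.7
eef_pos: [0.5065, 0.3578, 0.0489]
orientation: [0.0, 0.84, 0.542, 0.002]
wrist_force: [-0.8, 0.6, 6.4]
gripper_width: 0.311
finger_force: 48.9
```

```bash
cat > e.py <<'E'
from h import *
import pickle
t=pickle.load(open("top.pkl","rb")); img=t["pixels"].astype(int)
k=((img[...,1]>img[...,0]+25)&(img[...,1]>img[...,2]+8)).astype(np.uint8)
n,l,sd,_=cv2.connectedComponentsWithStats(k)
i=1+np.argmax(sd[1:,4]); print(sd[i]); ys,xs=np.nonzero(l==i)
def edge(lo,hi,fn):
    P=np.array([[x,fn(ys[xs==x])] for x in range(lo,hi) if (xs==x).any()],float); q=np.polyfit(P[:,0],P[:,1],1)
    for _ in range(3):
        r=P[:,1]-np.polyval(q,P[:,0]); P=P[abs(r)<1.2]; q=np.polyfit(P[:,0],P[:,1],1)
    return [(u,np.polyval(q,u)) for u in (180,300)]
for nm,e,z in(("far",edge(175,258,np.min),.02),("near",edge(175,240,np.max),.02)):
    A,B=[ray(t,x,z) for x in e]; d=A-B; print(nm,np.round(e,1).tolist(),A,B,"yaw deg of press y",np.degrees(np.arctan2(d[1],d[0])))
E
python3 e.py
```

```text
[ 168  176  138   50 5140]
far [[180.0, 176.4], [300.0, 182.3]] [0.6409 0.1785 0.02  ] [ 0.6339 -0.1717  0.02  ] yaw deg of press y 88.85553473919497
near [[180.0, 219.6], [300.0, 225.6]] [0.5153 0.1733 0.02  ] [ 0.5082 -0.1747  0.02  ] yaw deg of press y 88.83344951980291
```

Emit:
send_rows(
  moves=[
    [0,0,-0.2,0,0,0,1],
    [0,0,-0.5,0,0,0,1],
    [0,0,-0.8,0,0,0,1],
    [0,0,-0.9,0,0,0,1],
    [0,0,-0.9,0,0,0,1],
  ],
)

```text
time: 7.32
eef_pos: [0.5051, 0.3563, 0.1812]
orientation: [0.0, 0.84, 0.542, 0.0]
wrist_force: [0.6, -0.8, -6.0]
gripper_width: 0.31
finger_force: 50.6
```

Emit:
send_rows(
  moves=[
    [-0.2,0.2,0,0,0,0,1],
    [-0.45,0.4,0,0,0,0,1],
    [-0.684,0.567,0,0,0,0,1],
    [-0.684,0.567,0,0,0,0,1],
  ],
)

```text
time: 7.82
eef_pos: [0.541, 0.2194, 0.1768]
orientation: [0.002, 0.843, 0.538, -0.004]
wrist_force: [-0.1, 0.3, -5.2]
gripper_width: 0.309
finger_force: 50.5
```

Emit:
send_rows(
  moves=[
    [-0.2,0.2,0,0,0,-0.13,1],
    [-0.45,0.4,0,0,0,-0.26,1],
    [-0.684,0.567,0,0,0,-0.388,1],
    [-0.684,0.567,0,0,0,-0.388,1],
    [-0.684,0.567,0,0,0,-0.388,1],
  ],
)

```text
time: 8.45
eef_pos: [0.5741, 0.0999, 0.1793]
orientation: [-0.002, 0.714, 0.7, -0.001]
wrist_force: [-0.0, 0.4, -5.4]
gripper_width: 0.308
finger_force: 50.5
```

Run:
```python
from h import *
s,p,R=st(); print(s["time"],p,R.as_matrix().tolist(),s["joint_pos"],s["gripper_width"])
c=wrist(); cv2.imwrite("pics/w2.png",c["pixels"][:,:,::-1])
for n in("pin","cradle","end_stop","ram"): print(n,[(np.round(d["at"],4),d["conf"]) for d in spotter.landmark_of(n,c)])
import pickle; pickle.dump({k:c[k] for k in("Rw","o","fovy","cx","cy","pixels")},open("w2.pkl","wb"))
```

```text
8.45 [0.5741 0.0999 0.1793] [[0.018703052013639303, 0.9998179634248346, -0.0037730436508475605], [0.9998244772710484, -0.018698754866157137, 0.0011709893808710833], [0.0011002249996481255, -0.0037942824712273618, -0.9999921964322915]] [ 0.5705  0.5548 -1.0364  1.7875  0.5272  1.1121 -0.6646] 0.30790520246500186
pin [(array([0.573 , 0.1027, 0.1732]), 0.63)]
cradle [(array([0.7526, 0.0486, 0.0022]), 0.64)]
end_stop [(array([0.5786, 0.1717, 0.0744]), 0.72)]
ram []
```

View pics/w2.png

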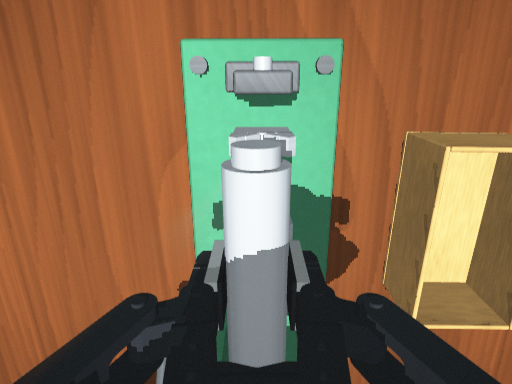

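The wrist view shows the pin held straight along the image, with its spigot at about (256,153). The front V-block sits at (229..296, 128..155), centred near column 262. The end stop is at (262,77), and the carton is to the right.

Run:
```python
from h import *
import pickle
c=pickle.load(open("w2.pkl","rb"))
for n,uv,z in(("base far L",(181,39),.02),("base far R",(343,39),.02),("stop face top",(262,92),.09),("block near L",(229,155),.075),("block R",(296,155),.075),("block far",(262,128),.075),("pin shoulder L",(222,165),.175),("pin shoulder R",(290,165),.175),("spigot front L",(231,146),.175),("spig R",(281,146),.175)):
    print(n,ray(c,uv,z))
```

```text
base far L [0.5159 0.2113 0.02  ]
base far R [0.6425 0.2087 0.02  ]
stop face top [0.5779 0.1732 0.09  ]
block near L [0.5543 0.1305 0.075 ]
block R [0.6013 0.1296 0.075 ]
block far [0.5777 0.1489 0.075 ]
pin shoulder L [0.5606 0.1492 0.175 ]
pin shoulder R [0.5877 0.1487 0.175 ]
spigot front L [0.5646 0.1568 0.175 ]
spig R [0.5841 0.1564 0.175 ]
```

Emit:
send_rows(
  moves=[
    [0.01,0.02,0.2,0,0,0,1],
    [0.013,0.02,0.4,0,0,0,1],
    [0.013,0.02,0.55,0,0,0,1],
    [0.013,0.02,0.6,0,0,0,1],
    [0.013,0.02,0.61,0,0,0,1],
    [0.013,0.02,0.61,0,0,0,1],
  ],
)

```text
time: 9.45
eef_pos: [0.5796, 0.1019, 0.0909]
orientation: [0.001, 0.714, 0.701, 0.001]
wrist_force: [0.3, 0.5, -5.3]
gripper_width: 0.308
finger_force: 50.4
```

Emit:
send_rows(
  moves=[
    [0,0,0.02,0,0,0,1],
    [0,0,0.02,0,0,0,1],
  ],
)

```text
time: 9.7
eef_pos: [0.5789, 0.1013, 0.0871]
orientation: [0.0, 0.714, 0.701, 0.0]
wrist_force: [0.4, 0.5, -4.2]
gripper_width: 0.307
finger_force: 50.4
```

Emit:
send_rows(
  moves=[
    [0,0,0.015,0,0,0,1],
    [0,0,0.015,0,0,0,1],
  ],
)

```text
time: 9.95
eef_pos: [0.5785, 0.1013, 0.0843]
orientation: [-0.0, 0.714, 0.701, -0.0]
wrist_force: [-0.9, 0.0, -5.5]
gripper_width: 0.304
finger_force: 50.4
```

Emit:
send_rows(
  moves=[
    [0,-0.007,0.015,0,0,0,1],
    [0,-0.007,0.015,0,0,0,1],
  ],
)

```text
time: 10.2
eef_pos: [0.5772, 0.1014, 0.082]
orientation: [-0.0, 0.713, 0.701, -0.0]
wrist_force: [-0.1, 0.4, -5.5]
gripper_width: 0.31
finger_force: 50.4
```

Emit:
send_rows(
  moves=[
    [0,0,0.013,0,0,0,1],
    [0,0,0.013,0,0,0,1],
  ],
)

```text
time: 10.45
eef_pos: [0.5774, 0.1014, 0.0801]
orientation: [-0.0, 0.714, 0.701, -0.0]
wrist_force: [0.5, -1.2, -5.4]
gripper_width: 0.311
finger_force: 50.4
```

Emit:
send_rows(
  moves=[
    [0,0,0.01,0,0,0,1],
    [0,0,0.01,0,0,0,1],
  ],
)

```text
time: 10.7
eef_pos: [0.5778, 0.1015, 0.0791]
orientation: [0.0, 0.714, 0.701, 0.0]
wrist_force: [-0.1, 0.9, -3.6]
gripper_width: 0.307
finger_force: 50.8
```

Emit:
send_rows(
  moves=[
    [0,0,0.007,0,0,0,1],
    [0,0,0.007,0,0,0,1],
  ],
)

```text
time: 10.95
eef_pos: [0.5778, 0.1015, 0.0789]
orientation: [0.0, 0.714, 0.701, -0.0]
wrist_force: [-3.5, -2.4, 6.0]
gripper_width: 0.311
finger_force: 51.5
```

Emit:
send_rows(
  moves=[
    [0,0,0,0,0,0,0.2],
    [0,0,0,0,0,0,-0.2],
    [0,0,0,0,0,0,-0.4],
    [0,0,0,0,0,0,-0.4],
    [0,0,0,0,0,0,-0.4],
  ],
)

```text
time: 11.58
eef_pos: [0.5776, 0.1015, 0.0777]
orientation: [-0.0, 0.714, 0.701, 0.0]
wrist_force: [0.4, -0.3, 0.3]
gripper_width: 0.702
finger_force: 0.0
```

Emit:
send_rows(
  moves=[
    [0,0,-0.2,0,0,0,-0.4],
    [0,0,-0.5,0,0,0,-0.4],
    [0,0,-0.8,0,0,0,-0.4],
    [0,0,-1,0,0,0,-0.4],
    [0,0,-1,0,0,0,-0.4],
  ],
)

```text
time: 12.2
eef_pos: [0.5794, 0.1024, 0.2308]
orientation: [0.002, 0.714, 0.701, 0.002]
wrist_force: [0.1, 0.1, -0.1]
gripper_width: 0.701
finger_force: 0.0
```

Run:
```python
from h import *
import pickle
s,p,R=st(); print(s["time"],p,s["joint_pos"])
c=wrist()
for n in("pin","cradle","end_stop","ram","wheel_hub"): print(n,[(np.round(d["at"],4),d["conf"]) for d in spotter.landmark_of(n,c)])
t=capture("top")
for n in("pin","cradle","end_stop","ram","wheel_hub"): print(n,[(np.round(d["at"],4),d["conf"]) for d in spotter.landmark_of(n,t)])
sc=capture("scene"); P=sc["pixels"]; print(proj(sc,(.49,-.108,.117)))
u,v=proj(sc,(.53,0,.1)).astype(int)
a=cv2.resize(P[100:260,170:370],None,fx=2.4,fy=2.4,interpolation=2)
b=cv2.resize(c["pixels"],(400,300))
o=np.zeros((a.shape[0]+0,a.shape[1]+310,3),np.uint8); o[:,:a.shape[1]]=a; o[:232,a.shape[1]:]=cv2.resize(c["pixels"],(310,232))
cv2.imwrite("pics/mix1.png",o[:,:,::-1]); print(o.shape)
for k in range(5):
    print(k)
pickle.dump(dict(sc),open("sc.pkl","wb"))
```

```text
12.2 [0.5794 0.1024 0.2308] [ 0.5979  0.5041 -1.0777  1.7355  0.4784  1.1873 -0.6295]
pin [(array([0.5777, 0.1031, 0.074 ]), 0.91)]
cradle []
end_stop [(array([0.5784, 0.172 , 0.0744]), 0.75)]
ram [(array([ 0.5726, -0.0237,  0.0768]), 0.58)]
wheel_hub []
pin [(array([0.5768, 0.1035, 0.0748]), 0.67), (array([ 0.6569,  0.3568, -0.0006]), 0.25)]
cradle [(array([0.579 , 0.0994, 0.0774]), 0.67)]
end_stop []
ram [(array([ 0.5747, -0.0223,  0.0773]), 0.66)]
wheel_hub [(array([ 0.4848, -0.1093,  0.1161]), 0.94)]
[249.7576 151.8692]
(384, 790, 3)
0
1
2
3
4
```

View pics/mix1.png

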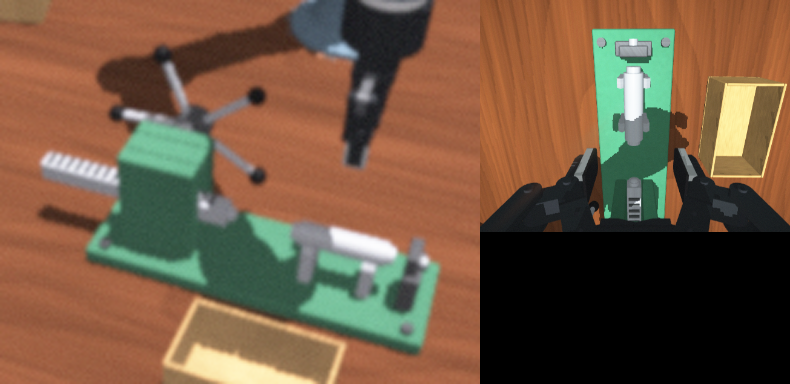

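The scene crop shows the pin lying in both V-blocks, clear of the fingers. The star wheel's balls are at crop (163,54), (257,96), (257,176) and (116,114). I'll fit the wheel angle to these.

```bash
cat >> h.py <<'E'
U=np.array([.02,.9998,0]); HUB=np.array([.4872,-.1078,.117])
def balls(th,h=HUB): return [h+.1*(-np.sin(a)*U+np.array([0,0,np.cos(a)])) for a in th+2*np.pi/5*np.arange(5)]
E
python3 - <<'E'
from h import *
import pickle
from scipy.optimize import least_squares
sc=pickle.load(open("sc.pkl","rb"))
O=np.array([(237.9,122.5),(277,140),(277,173),(218.3,147.5)])
def cost(th,h=HUB):
    P=np.array([proj(sc,b) for b in balls(th,h)]); return np.array([np.min(np.linalg.norm(P-o,axis=1)) for o in O])
g=np.arange(-.2,1.1,.02); i=min(g,key=lambda t:sum(cost(t)**2)); print(i,cost(i))
r=least_squares(lambda v:cost(v[0],HUB+v[1:]),[i,0,0,0]);print(r.x,r.fun)
th=r.x[0]
for b in balls(i): print(b,proj(sc,b))
E
```

```text
0.3799999999999997 [1.3071 1.0126 0.7096 2.0842]
[ 0.3912  0.0039  0.0015 -0.0014] [0.3877 0.1912 0.4502 0.6686]
[ 0.4865 -0.1449  0.2099] [237.8429 121.1941]
[ 0.4852 -0.2076  0.1104] [218.7255 145.4597]
[ 0.4867 -0.1324  0.0201] [242.3711 174.4005]
[ 0.4889 -0.0232  0.0637] [276.8634 172.3036]
[ 0.4887 -0.031   0.181 ] [276.9389 138.9892]
```

Emit:
send_rows(
  moves=[
    [0,0,-0.2,0,0,0,0.5],
    [-0.3,-0.15,-0.25,0,0,0,1],
    [-0.64,-0.3,-0.25,0,0,0,1],
    [-0.64,-0.3,-0.25,0,0,0,1],
  ],
)

```text
time: 13.35
eef_pos: [0.5297, -0.0012, 0.2643]
orientation: [0.001, 0.718, 0.697, -0.002]
wrist_force: [0.2, -0.7, 0.4]
gripper_width: -0.002
finger_force: 0.0
```

Emit:
send_rows(
  moves=[
    [-0.3,-0.15,0,0,0,0,1],
    [-0.64,-0.29,0,0,0,0,1],
    [-0.64,-0.29,0,0,0,0,1],
    [-0.64,-0.29,0,0,0,0,1],
    [-0.64,-0.29,0,0,0,0,1],
  ],
)

```text
time: 13.98
eef_pos: [0.4864, -0.0864, 0.2657]
orientation: [0.0, 0.712, 0.702, 0.001]
wrist_force: [0.2, 0.6, -0.7]
gripper_width: 0.003
finger_force: 0.0
```

Run:
```python
from h import *
s,p,R=st(); print(s["time"],p,R.as_matrix().round(3).tolist(),s["joint_pos"],s["gripper_width"])
print(R.inv().apply(np.array([.488,-.088,.191])-p)/.15)
c=wrist(); cv2.imwrite("pics/w3.png",c["pixels"][:,:,::-1])
```

```text
13.975 [ 0.4864 -0.0864  0.2657] [[0.014, 1.0, 0.001], [1.0, -0.014, 0.001], [0.001, 0.001, -1.0]] [ 1.1981  0.2485 -1.2194  1.9059  0.2538  1.1596 -0.1283] 0.0034940579684353333
[-0.0106  0.0105  0.4977]
```

View pics/w3.png

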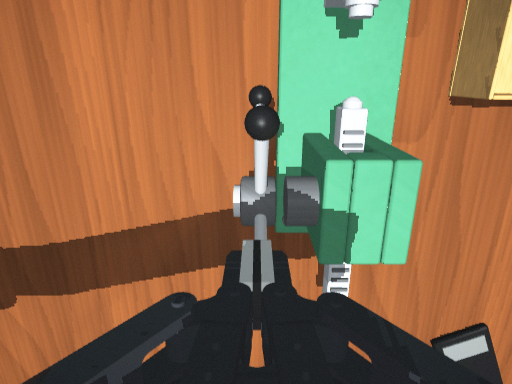

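The wrist view shows the wheel from above: the hub at about (258,200), the trailing ball at (262,122) with a lower ball behind it at (260,97), and the fingers over the wheel plane. I'll check this against the wheel model.

Run:
```python
from h import *
c=wrist()
print("ball trailing",ray(c,(262,122),.181),"low",ray(c,(260.5,97),.064),"hub",ray(c,(258,200),.14))
print("model",[b.round(3).tolist() for b in balls(.385)])
s,p,R=st();print(s["time"],R.inv().apply(np.array([.489,-.088,.191])-p)/.15)
```

```text
ball trailing [ 0.49   -0.0309  0.181 ] low [ 0.4906 -0.0225  0.064 ] hub [ 0.4868 -0.0981  0.14  ]
model [[0.486, -0.145, 0.21], [0.485, -0.208, 0.11], [0.487, -0.132, 0.02], [0.489, -0.023, 0.064], [0.489, -0.031, 0.181]]
14.075 [-0.0088  0.0181  0.4969]
```

Emit:
send_rows(
  moves=[
    [-0.01,0.018,0.25,0,0,0,1],
    [-0.01,0.018,0.45,0,0,0,1],
    [-0.01,0.018,0.497,0,0,0,1],
    [-0.01,0.018,0.497,0,0,0,1],
  ],
)

```text
time: 14.58
eef_pos: [0.4886, -0.0895, 0.191]
orientation: [-0.0, 0.713, 0.701, 0.0]
wrist_force: [-0.4, 0.5, 0.9]
gripper_width: -0.0
finger_force: 0.0
```

Emit:
send_rows(
  moves=[
    [-0.08,0,0,0,0,0,1],
    [-0.14,0,0,0,0,0,1],
    [-0.18,0,0,0,0,0,1],
    [-0.22,0,0,0,0,0,1],
  ],
)

```text
time: 15.08
eef_pos: [0.4878, -0.1233, 0.191]
orientation: [-0.0, 0.714, 0.701, 0.001]
wrist_force: [-0.7, 2.1, -1.3]
gripper_width: 0.002
finger_force: 0.9
```

Emit:
send_rows(
  moves=[
    [-0.04,0,0,0,0,0,1],
    [-0.08,0,0,0,0,0,1],
    [-0.12,0,0,0,0,0,1],
    [-0.16,0,0,0,0,0,1],
  ],
)

```text
time: 15.58
eef_pos: [0.4872, -0.148, 0.1907]
orientation: [0.0, 0.714, 0.701, -0.0]
wrist_force: [-0.2, 1.1, -0.0]
gripper_width: -0.001
finger_force: 0.7
```

Emit:
send_rows(
  moves=[
    [0.05,0,0,0,0,0,1],
    [0.05,0,-0.2,0,0,0,1],
    [0.05,0,-0.42,0,0,0,1],
    [0.4,0,-0.42,0,0,0,1],
    [0.83,0,-0.42,0,0,0,1],
    [0.83,0,-0.42,0,0,0,1],
    [0.83,0,-0.42,0,0,0,1],
  ],
)

```text
time: 16.45
eef_pos: [0.4895, -0.0228, 0.2538]
orientation: [0.001, 0.713, 0.701, -0.0]
wrist_force: [0.2, -0.6, 0.1]
gripper_width: -0.005
finger_force: 0.0
```

```bash
cat > w.py <<'E'
from h import *
from scipy.optimize import least_squares
s,p,R=st(); print(s["time"],p,s["wrist_force"],s["gripper_width"])
for n in ("scene","top"):
    c=capture(n); P=c["pixels"].astype(int).sum(2)
    best=[]
    for th in np.arange(-.2,1.06,.02):
        sc=[P[int(round(v)),int(round(u))] for u,v in (proj(c,b+[.002,0,0]) for b in balls(th))]; best.append((sum(np.minimum(sc,200)),round(th,2),sc))
    best.sort(); print(n,[b[:2] for b in best[:4]])
    for k in("pin","ram","end_stop"): print(k,[(np.round(d["at"],4).tolist(),round(d["conf"],2)) for d in spotter.landmark_of(k,c)[:1]])
E
python3 w.py
```

```text
16.45 [ 0.4895 -0.0228  0.2538] [ 0.1992 -0.6294  0.1336] -0.004857029865975144
scene [(np.int64(646), np.float64(0.78)), (np.int64(677), np.float64(0.76)), (np.int64(688), np.float64(0.74)), (np.int64(719), np.float64(0.8))]
pin [([0.5799, 0.1006, 0.0739], 0.88)]
ram [([0.5745, -0.0063, 0.0737], 0.62)]
end_stop [([0.5798, 0.1712, 0.0714], 0.5)]
top [(np.int64(940), np.float64(0.94)), (np.int64(942), np.float64(0.64)), (np.int64(942), np.float64(0.66)), (np.int64(948), np.float64(0.7))]
pin [([0.5759, 0.1043, 0.0712], 0.66)]
ram [([0.5754, -0.0113, 0.0728], 0.65)]
end_stop [([0.5805, 0.1714, 0.0724], 0.76)]
```

Emit:
send_rows(
  moves=[
    [0,0,0.2,0,0,0,1],
    [0,0,0.42,0,0,0,1],
    [0,0,0.42,0,0,0,1],
    [-0.06,0,0.42,0,0,0,1],
    [-0.1,0,0.42,0,0,0,1],
    [-0.14,0,0.42,0,0,0,1],
    [-0.18,0,0.42,0,0,0,1],
  ],
)

```text
time: 17.73
eef_pos: [0.49, -0.0497, 0.1918]
orientation: [0.001, 0.713, 0.701, 0.001]
wrist_force: [0.4, 2.1, 2.1]
gripper_width: -0.001
finger_force: 0.0
```

Emit:
send_rows(
  moves=[
    [-0.04,0,0,0,0,0,1],
    [-0.08,0,0,0,0,0,1],
    [-0.12,0,0,0,0,0,1],
    [-0.16,0,0,0,0,0,1],
    [-0.2,0,0,0,0,0,1],
  ],
)

```text
time: 18.35
eef_pos: [0.4881, -0.0805, 0.1905]
orientation: [-0.0, 0.714, 0.701, -0.0]
wrist_force: [0.6, 1.0, 0.9]
gripper_width: 0.001
finger_force: 0.0
```

Emit:
send_rows(
  moves=[
    [-0.04,0,0,0,0,0,1],
    [-0.08,0,0,0,0,0,1],
    [-0.12,0,0,0,0,0,1],
    [-0.16,0,0,0,0,0,1],
    [-0.2,0,0,0,0,0,1],
  ],
)

```text
time: 18.98
eef_pos: [0.4875, -0.1098, 0.1904]
orientation: [-0.001, 0.713, 0.701, -0.0]
wrist_force: [-0.4, 2.2, -0.4]
gripper_width: 0.0
finger_force: 0.9
```

Emit:
send_rows(
  moves=[
    [-0.04,0.005,0,0,0,0,1],
    [-0.08,0.008,0,0,0,0,1],
    [-0.12,0.008,0,0,0,0,1],
    [-0.16,0.008,0,0,0,0,1],
    [-0.2,0.008,0,0,0,0,1],
    [-0.25,0.008,0,0,0,0,1],
    [-0.25,0.008,0,0,0,0,1],
  ],
)

```text
time: 19.85
eef_pos: [0.4884, -0.1493, 0.1907]
orientation: [0.001, 0.714, 0.7, -0.0]
wrist_force: [0.3, 0.4, 0.2]
gripper_width: 0.0
finger_force: 0.0
```

Emit:
send_rows(
  moves=[
    [0.05,0,0,0,0,0,1],
    [0.05,0,-0.2,0,0,0,1],
    [0.05,0,-0.42,0,0,0,1],
    [0.4,0,-0.42,0,0,0,1],
    [0.83,0,-0.42,0,0,0,1],
    [0.83,0,-0.42,0,0,0,1],
    [0.83,0,-0.42,0,0,0,1],
  ],
)

```text
time: 20.72
eef_pos: [0.4905, -0.0225, 0.2537]
orientation: [0.0, 0.713, 0.701, -0.001]
wrist_force: [-0.3, -0.9, 0.3]
gripper_width: 0.003
finger_force: 0.0
```

```bash
python3 w.py
```

```text
20.725 [ 0.4905 -0.0225  0.2537] [-0.3483 -0.8668  0.2539] 0.0027316162969131365
scene [(np.int64(672), np.float64(0.78)), (np.int64(694), np.float64(0.76)), (np.int64(744), np.float64(0.74)), (np.int64(750), np.float64(0.84))]
pin [([0.5777, 0.1026, 0.0743], 0.63)]
ram [([0.5763, 0.0323, 0.074], 0.9)]
end_stop [([0.5811, 0.172, 0.0694], 0.63)]
top [(np.int64(934), np.float64(0.7)), (np.int64(934), np.float64(0.94)), (np.int64(956), np.float64(0.68)), (np.int64(961), np.float64(0.92))]
pin [([0.5768, 0.1043, 0.0742], 0.76)]
ram [([0.5768, 0.0304, 0.0768], 0.96)]
end_stop [([0.5809, 0.1715, 0.0732], 0.76)]
```

Emit:
send_rows(
  moves=[
    [0,0,0.2,0,0,0,1],
    [0,0,0.42,0,0,0,1],
    [0,0,0.42,0,0,0,1],
    [-0.06,0,0.42,0,0,0,1],
    [-0.1,0,0.42,0,0,0,1],
    [-0.14,0,0.42,0,0,0,1],
    [-0.18,0,0.42,0,0,0,1],
  ],
)

```text
time: 22.0
eef_pos: [0.4908, -0.0497, 0.1917]
orientation: [0.0, 0.713, 0.701, 0.001]
wrist_force: [-1.1, 2.3, 1.3]
gripper_width: -0.004
finger_force: 0.0
```

Emit:
send_rows(
  moves=[
    [-0.03,0,0,0,0,0,1],
    [-0.06,0,0,0,0,0,1],
    [-0.09,0,0,0,0,0,1],
    [-0.12,0,0,0,0,0,1],
    [-0.15,0,0,0,0,0,1],
    [-0.18,0,0,0,0,0,1],
  ],
)

```text
time: 22.75
eef_pos: [0.4897, -0.0774, 0.1907]
orientation: [-0.0, 0.714, 0.701, -0.0]
wrist_force: [0.2, 1.3, 0.6]
gripper_width: 0.003
finger_force: 0.0
```

```bash
python3 w.py
```

```text
22.75 [ 0.4897 -0.0774  0.1907] [0.2366 1.2633 0.5657] 0.0025803557122382435
scene [(np.int64(722), np.float64(-0.16)), (np.int64(739), np.float64(-0.0)), (np.int64(746), np.float64(-0.14)), (np.int64(789), np.float64(-0.02))]
pin [([0.5758, 0.0995, 0.0723], 0.9)]
ram [([0.5755, 0.0428, 0.0733], 0.66)]
end_stop [([0.7511, 0.0535, -0.0035], 0.74)]
top [(np.int64(926), np.float64(0.92)), (np.int64(926), np.float64(0.94)), (np.int64(951), np.float64(0.96)), (np.int64(951), np.float64(0.98))]
pin [([0.5768, 0.1031, 0.07], 0.73)]
ram [([0.5768, 0.0391, 0.0759], 0.6)]
end_stop [([0.5821, 0.1733, 0.0751], 0.44)]
```

Emit:
send_rows(
  moves=[
    [-0.015,0,0,0,0,0,1],
    [-0.03,0,0,0,0,0,1],
    [-0.045,0,0,0,0,0,1],
    [-0.06,0,0,0,0,0,1],
    [-0.075,0,0,0,0,0,1],
    [-0.09,0,0,0,0,0,1],
  ],
)

```text
time: 23.9
eef_pos: [0.4895, -0.0902, 0.1908]
orientation: [-0.0, 0.713, 0.701, 0.0]
wrist_force: [-0.7, 3.5, 1.6]
gripper_width: -0.002
finger_force: 0.0
```

Emit:
send_rows(
  moves=[
    [-0.01,0,0,0,0,0,1],
    [-0.02,0,0,0,0,0,1],
    [-0.03,0,0,0,0,0,1],
    [-0.04,0,0,0,0,0,1],
  ],
)

```text
time: 24.4
eef_pos: [0.4894, -0.0965, 0.1908]
orientation: [0.0, 0.713, 0.701, 0.0]
wrist_force: [-0.5, 2.4, 0.9]
gripper_width: 0.002
finger_force: 0.0
```

Emit:
send_rows(
  moves=[
    [-0.01,0,0,0,0,0,1],
    [-0.02,0,0,0,0,0,1],
    [-0.03,0,0,0,0,0,1],
  ],
)

```text
time: 24.78
eef_pos: [0.4893, -0.1009, 0.1906]
orientation: [-0.0, 0.714, 0.701, 0.0]
wrist_force: [0.4, 1.8, -0.7]
gripper_width: 0.0
finger_force: 0.8
```

```bash
python3 w.py
```

```text
24.775 [ 0.4893 -0.1009  0.1906] [ 0.4224  1.7999 -0.7021] 0.0004885556616286955
scene [(np.int64(652), np.float64(0.1)), (np.int64(658), np.float64(0.12)), (np.int64(667), np.float64(0.08)), (np.int64(693), np.float64(0.16))]
pin [([0.581, 0.1031, 0.0718], 0.96)]
ram [([0.5788, 0.0479, 0.0745], 0.7)]
end_stop []
top [(np.int64(957), np.float64(-0.2)), (np.int64(957), np.float64(-0.18)), (np.int64(957), np.float64(1.02)), (np.int64(957), np.float64(1.04))]
pin [([0.576, 0.1095, 0.072], 0.94)]
ram [([0.5762, 0.0453, 0.0769], 0.81)]
end_stop [([0.5803, 0.1718, 0.0757], 0.62)]
```

Emit:
send_rows(
  moves=[
    [-0.005,0,0,0,0,0,1],
    [-0.01,0,0,0,0,0,1],
  ],
)

```text
time: 25.42
eef_pos: [0.4892, -0.1018, 0.1906]
orientation: [-0.0, 0.713, 0.701, 0.0]
wrist_force: [0.7, 3.9, -1.8]
gripper_width: 0.004
finger_force: 1.7
```

Emit:
send_rows(
  moves=[
    [-0.007,0,0,0,0,0,1],
    [-0.014,0,0,0,0,0,1],
    [-0.021,0,0,0,0,0,1],
    [-0.028,0,0,0,0,0,1],
  ],
)

```text
time: 25.92
eef_pos: [0.4889, -0.1066, 0.1906]
orientation: [-0.0, 0.714, 0.701, -0.0]
wrist_force: [-0.1, 5.4, -1.6]
gripper_width: 0.0
finger_force: 2.0
```

Emit:
send_rows(
  moves=[
    [-0.005,0,0,0,0,0,1],
    [-0.01,0,0,0,0,0,1],
  ],
)

```text
time: 26.18
eef_pos: [0.4889, -0.1082, 0.1906]
orientation: [-0.0, 0.714, 0.701, -0.0]
wrist_force: [-0.2, 5.0, -1.5]
gripper_width: 0.004
finger_force: 2.0
```

Emit:
send_rows(
  moves=[
    [-0.005,0,0,0,0,0,1],
    [-0.01,0,0,0,0,0,1],
  ],
)

```text
time: 26.42
eef_pos: [0.4889, -0.1097, 0.1906]
orientation: [-0.0, 0.714, 0.701, -0.0]
wrist_force: [0.0, 4.9, -1.7]
gripper_width: -0.001
finger_force: 2.0
```

```bash
python3 w.py
```

```text
26.425 [ 0.4889 -0.1097  0.1906] [ 0.0485  4.949  -1.7143] -0.0007530717583372175
scene [(np.int64(667), np.float64(0.26)), (np.int64(685), np.float64(0.24)), (np.int64(686), np.float64(0.32)), (np.int64(694), np.float64(0.38))]
pin [([0.5783, 0.1086, 0.0755], 0.69)]
ram [([0.5778, 0.0511, 0.0709], 0.73)]
end_stop [([0.5817, 0.1715, 0.0697], 0.66)]
top [(np.int64(988), np.float64(0.44)), (np.int64(1000), np.float64(-0.2)), (np.int64(1000), np.float64(-0.18)), (np.int64(1000), np.float64(-0.16))]
pin [([0.5763, 0.1123, 0.0737], 0.95)]
ram [([0.5789, 0.0481, 0.0756], 0.76)]
end_stop [([0.5813, 0.1728, 0.0719], 0.43)]
```

Emit:
send_rows(
  moves=[
    [-0.005,0,0,0,0,0,1],
    [-0.01,0,0,0,0,0,1],
  ],
)

```text
time: 27.08
eef_pos: [0.489, -0.111, 0.1907]
orientation: [-0.0, 0.713, 0.701, 0.0]
wrist_force: [-0.4, 5.0, -1.7]
gripper_width: 0.002
finger_force: 2.0
```

Emit:
send_rows(
  moves=[
    [-0.004,0,0,0,0,0,1],
    [-0.008,0,0,0,0,0,1],
  ],
)

```text
time: 27.32
eef_pos: [0.4892, -0.1124, 0.1908]
orientation: [0.0, 0.714, 0.701, 0.0]
wrist_force: [-1.2, 4.3, -1.0]
gripper_width: 0.006
finger_force: 2.0
```

Emit:
send_rows(
  moves=[
    [-0.004,0,0,0,0,0,1],
    [-0.008,0,0,0,0,0,1],
  ],
)

```text
time: 27.58
eef_pos: [0.4892, -0.1137, 0.1908]
orientation: [0.0, 0.714, 0.701, 0.0]
wrist_force: [-0.7, 4.5, -1.6]
gripper_width: -0.0
finger_force: 1.9
```

Emit:
send_rows(
  moves=[
    [-0.004,0,0,0,0,0,1],
    [-0.007,0,0,0,0,0,1],
  ],
)

```text
time: 27.82
eef_pos: [0.4893, -0.1147, 0.1909]
orientation: [0.0, 0.714, 0.701, 0.0]
wrist_force: [-0.2, 4.8, -1.3]
gripper_width: 0.004
finger_force: 2.0
```

Emit:
send_rows(
  moves=[
    [-0.004,0,0,0,0,0,1],
    [-0.007,0,0,0,0,0,1],
  ],
)

```text
time: 28.08
eef_pos: [0.4892, -0.1158, 0.1909]
orientation: [0.0, 0.714, 0.701, 0.0]
wrist_force: [-0.2, 4.3, -1.1]
gripper_width: -0.001
finger_force: 2.0
```

Emit:
send_rows(
  moves=[
    [-0.004,0,0,0,0,0,1],
    [-0.007,0,0,0,0,0,1],
  ],
)

```text
time: 28.32
eef_pos: [0.4891, -0.1167, 0.1908]
orientation: [0.0, 0.713, 0.701, 0.0]
wrist_force: [-0.2, 5.0, -1.7]
gripper_width: -0.003
finger_force: 1.9
```

Emit:
send_rows(
  moves=[
    [-0.004,0,0,0,0,0,1],
    [-0.007,0,0,0,0,0,1],
  ],
)

```text
time: 28.58
eef_pos: [0.4891, -0.1179, 0.1908]
orientation: [0.0, 0.714, 0.701, 0.0]
wrist_force: [-0.1, 4.9, -1.1]
gripper_width: 0.0
finger_force: 1.9
```

Emit:
send_rows(
  moves=[
    [-0.004,0,0,0,0,0,1],
    [-0.007,0,0,0,0,0,1],
  ],
)

```text
time: 28.82
eef_pos: [0.489, -0.1189, 0.1908]
orientation: [0.0, 0.714, 0.701, 0.0]
wrist_force: [0.9, 4.4, -0.9]
gripper_width: 0.002
finger_force: 1.9
```

```bash
python3 w.py
```

```text
28.825 [ 0.489  -0.1189  0.1908] [ 0.8751  4.3691 -0.8681] 0.0017814016010051935
scene [(np.int64(594), np.float64(0.42)), (np.int64(600), np.float64(0.44)), (np.int64(623), np.float64(0.4)), (np.int64(634), np.float64(0.38))]
pin [([0.577, 0.1142, 0.0752], 0.98)]
ram [([0.5764, 0.0585, 0.0759], 0.9)]
end_stop []
top [(np.int64(992), np.float64(0.54)), (np.int64(997), np.float64(-0.04)), (np.int64(997), np.float64(-0.02)), (np.int64(997), np.float64(0.68))]
pin [([0.5762, 0.1169, 0.0746], 0.87)]
ram []
end_stop [([0.5812, 0.1738, 0.0732], 0.68)]
```

Emit:
send_rows(
  moves=[
    [-0.004,0,0,0,0,0,1],
    [-0.007,0,0,0,0,0,1],
  ],
)

```text
time: 29.48
eef_pos: [0.4889, -0.1199, 0.1907]
orientation: [-0.0, 0.714, 0.701, -0.0]
wrist_force: [0.4, 4.3, 0.3]
gripper_width: 0.004
finger_force: 1.9
```

Emit:
send_rows(
  moves=[
    [-0.003,0,0,0,0,0,1],
    [-0.006,0,0,0,0,0,1],
  ],
)

```text
time: 29.72
eef_pos: [0.4888, -0.1208, 0.1907]
orientation: [-0.0, 0.714, 0.701, -0.0]
wrist_force: [0.1, 3.7, -0.7]
gripper_width: 0.0
finger_force: 1.9
```

Emit:
send_rows(
  moves=[
    [-0.003,0,0,0,0,0,1],
    [-0.006,0,0,0,0,0,1],
  ],
)

```text
time: 29.98
eef_pos: [0.4888, -0.1217, 0.1907]
orientation: [-0.0, 0.714, 0.701, -0.0]
wrist_force: [0.4, 5.6, 0.1]
gripper_width: 0.004
finger_force: 2.0
```

Emit:
send_rows(
  moves=[
    [-0.003,0,0,0,0,0,1],
    [-0.006,0,0,0,0,0,1],
  ],
)

```text
time: 30.22
eef_pos: [0.4888, -0.122, 0.1907]
orientation: [-0.0, 0.713, 0.701, 0.0]
wrist_force: [-0.3, 5.3, 0.3]
gripper_width: 0.005
finger_force: 2.4
```

Emit:
send_rows(
  moves=[
    [-0.002,0,0,0,0,0,1],
    [-0.003,0,0,0,0,0,1],
  ],
)

```text
time: 30.48
eef_pos: [0.4888, -0.122, 0.1907]
orientation: [-0.001, 0.713, 0.701, 0.0]
wrist_force: [0.9, 5.2, -1.0]
gripper_width: -0.001
finger_force: 2.6
```

Emit:
send_rows(
  moves=[
    [-0.002,0,0,0,0,0,1],
    [-0.003,0,0,0,0,0,1],
  ],
)

```text
time: 30.72
eef_pos: [0.4888, -0.1221, 0.1906]
orientation: [-0.001, 0.713, 0.701, 0.001]
wrist_force: [0.5, 6.0, 0.3]
gripper_width: 0.0
finger_force: 2.7
```

Emit:
send_rows(
  moves=[
    [-0.003,0,0,0,0,0,1],
    [-0.006,0,0,0,0,0,1],
    [-0.006,0,0,0,0,0,1],
  ],
)

```text
time: 31.1
eef_pos: [0.4888, -0.1223, 0.1906]
orientation: [-0.001, 0.713, 0.701, 0.001]
wrist_force: [0.6, 7.8, -0.2]
gripper_width: -0.002
finger_force: 3.1
```

Emit:
send_rows(
  moves=[
    [-0.003,0,0,0,0,0,1],
    [-0.006,0,0,0,0,0,1],
    [-0.006,0,0,0,0,0,1],
  ],
)

```text
time: 31.48
eef_pos: [0.4888, -0.1225, 0.1906]
orientation: [-0.001, 0.713, 0.701, 0.001]
wrist_force: [0.4, 8.2, -0.7]
gripper_width: 0.002
finger_force: 3.5
```

Emit:
send_rows(
  moves=[
    [-0.004,0,0,0,0,0,1],
    [-0.008,0,0,0,0,0,1],
    [-0.008,0,0,0,0,0,1],
  ],
)

```text
time: 31.85
eef_pos: [0.4888, -0.1227, 0.1905]
orientation: [-0.002, 0.713, 0.702, 0.002]
wrist_force: [0.3, 10.2, -2.3]
gripper_width: -0.002
finger_force: 4.0
```

Emit:
send_rows(
  moves=[
    [-0.004,0,0,0,0,0,1],
    [-0.008,0,0,0,0,0,1],
    [-0.008,0,0,0,0,0,1],
  ],
)

```text
time: 32.22
eef_pos: [0.4888, -0.1229, 0.1905]
orientation: [-0.002, 0.712, 0.702, 0.002]
wrist_force: [0.8, 12.0, -2.1]
gripper_width: 0.003
finger_force: 4.6
```

Emit:
send_rows(
  moves=[
    [0,0,0,0,0,0,1],
    [0,0,0,0,0,0,1],
    [0,0,0,0,0,0,1],
    [0,0,0,0,0,0,1],
  ],
)

```text
time: 32.72
eef_pos: [0.4888, -0.1229, 0.1905]
orientation: [-0.002, 0.712, 0.702, 0.002]
wrist_force: [0.4, 10.9, -2.4]
gripper_width: 0.004
finger_force: 4.6
```

Emit:
send_rows(
  moves=[
    [0.02,0,0,0,0,0,1],
    [0.04,0,0,0,0,0,1],
    [0.07,0,0,0,0,0,1],
    [0.07,0,-0.2,0,0,0,1],
    [0.07,0,-0.5,0,0,0,1],
    [0.07,0,-0.8,0,0,0,1],
    [0.07,0,-0.8,0,0,0,1],
  ],
)

```text
time: 33.6
eef_pos: [0.4917, -0.1196, 0.315]
orientation: [0.005, 0.715, 0.7, 0.0]
wrist_force: [0.4, -0.3, 0.3]
gripper_width: -0.003
finger_force: 0.0
```

```bash
python3 w.py
python3 - <<'E'
from h import *
c=capture("scene"); t=capture("top")
o=np.hstack([cv2.resize(c["pixels"][100:260,170:370],(480,384),interpolation=2),cv2.resize(t["pixels"][165:245,155:215],(288,384),interpolation=2)])
cv2.imwrite("pics/fin.png",o[:,:,::-1])
E
```

```text
33.6 [ 0.4917 -0.1196  0.315 ] [ 0.4124 -0.3492  0.2933] -0.003140023672470652
scene [(np.int64(539), np.float64(0.44)), (np.int64(556), np.float64(0.42)), (np.int64(593), np.float64(0.46)), (np.int64(610), np.float64(0.48))]
pin [([0.5784, 0.1118, 0.0746], 0.95)]
ram [([0.5768, 0.0571, 0.075], 0.62)]
end_stop [([0.5794, 0.1731, 0.0714], 0.77)]
top [(np.int64(982), np.float64(0.28)), (np.int64(982), np.float64(0.3)), (np.int64(993), np.float64(0.56)), (np.int64(993), np.float64(0.58))]
pin [([0.5764, 0.1158, 0.074], 0.94)]
ram [([0.5792, 0.055, 0.0766], 0.86)]
end_stop [([0.5813, 0.1709, 0.0734], 0.61)]
```

View pics/fin.png

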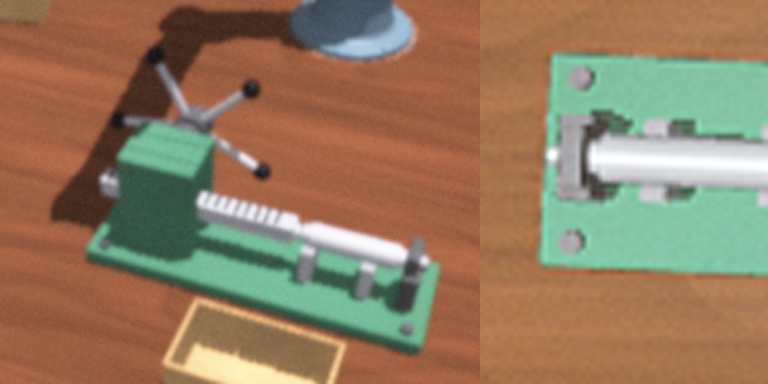

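The picture shows the pin against the end stop, crop (415,255), and the ram nose against its other end at (300,230). The gripper is clear of everything.

```bash
python3 -c "
from h import *
print(arm.sign_off())"
```

```text
the job is handed in; nothing more can be done
None
```

I laid the pin in the press's V-blocks and ran the ram up by the wheel until the pin was nipped against the end stop. The estimated nip is 15–19 N, worked out from about 12 N of wrist push. I then drew the gripper clear and handed the job in at about 34 s; no verdict came back.

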